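Turn the tooling plate home on the assembly jig and clamp it

TASK

The aluminium tooling plate has been left skew on the assembly jig. Keeping its notched corner on the jig's upright peg and its underside flat on the base, push it round until its edge meets the head of the rest screw, and press it there with a firm but measured push of about 10 N for a moment, never pushing the plate with more than 15 N or anything else with more than 25 N. Then slide the hold-down bar by its knob all the way over the plate, with the plate still against the rest screw, and leave the things beside the jig where they are.

Things in the scene. Friction and masses are not known exactly. Their poses are not given: they have to be found in the camera images.
- jig: Assembly jig, fixed to the bench: dark steel base 150 (x, -70 to +80) x 200 (y, +-100) x 10 mm. Origin on its underside; x points roughly away from the robot, y to its left (yaw up to 0.3 rad either way). It carries the peg, the rest screw, and at the left end a grey guide (x -16 to +26, y +59 to +97, 36 mm high) with the hold-down bar.
- peg (a point): Foot of the upright steel peg at the jig's right end, on its centre line and on the base's top (10 mm above the bench); at x +35, y -72 in the jig's frame. The peg is 12 mm in diameter and 24 mm high. The plate turns about it.
- rest_middle (a point): Middle setting of the rest screw: a level screw in a grey block (30 mm wide, 20 high) on the jig's far side, its round head (13 mm across) facing the robot (jig -x). Each time it is screwed in or out: the real face of the head lies up to 8 mm before or behind this point (along jig x), unmeasured, to be found by feel. So the seated plate's yaw is within 0.09 rad of the jig's.
- plate: Loose aluminium plate 90 (x) x 122 (y) x 16 mm, dark pad on top, 0.3 to 0.65 kg, flat on the jig's base (underside 10 mm above the bench). Its origin is the peg's place in its notch, not its middle: it spans x -80 to +10, y -10 to +112; the notch (x > -7, y < +7) is cut from its far right corner, with 1 mm of play to the peg. Starts 0.35 to 0.6 rad anticlockwise of the jig's yaw.
- plate_corner (a point): Free corner, near left, opposite the notch: at x -80, y +112 of the plate, half its thickness up (18 mm above the bench). Pushed away from the robot on the near face (x -80) at y 80 to 100, the plate turns clockwise about the peg with 0.5 to 3 N until its far face (x +10, y about +104) meets the screw's head and stops hard. Sideways drag of the finger jams it or draws it off the peg.
- clamp (a joint): Travel of the hold-down bar along jig -y, in m: starts at 0 to 0.004 (drawn back, clear of the plate) and is fully home at its end stop at 0.030, when its nose lies some 15 mm over the plate. It slides with some 3 N of friction and stays where it is left. The bar is steel, 23.5 mm wide, from 28 to 36 mm above the bench.
- clamp_knob (a point): Top of the black upright knob on the hold-down bar, on its axis, 62 mm above the bench; the knob is 16 mm in diameter from 48 mm up, slimmer below, and stands on the bar (36 mm). Room beyond the knob (+y of the jig) is free to push it towards -y.
- oil_bottle: Small oil bottle, 28 mm in diameter, 83 mm high, standing to the right of the jig; origin under its middle. A bystander.
- driver_blue: Screwdriver, 143 mm long, 14 mm thick, lying to the right of the jig; origin under its middle. A bystander.
- nose_cover: Dark plastic cover, 98 x 21 x 22 mm, lying to the right of the jig; origin under its middle. A bystander.

How it is judged:
By the outcome, as a careful person would: the job done as asked, in the order asked, and still so for the second after the job is handed in, with the robot touching nothing.
It also fails if it takes over 69 s, if anything falls off the work surface, if the arm or the gripper's body presses on something with over 40 N, if the wrist force passes 120 N, or if a joint passes its speed limit or range.

ROBOT

A 6-joint arm with a two-finger parallel gripper is mounted at the origin on a cart in front of the work surface, level with it; the furniture and walls round the work are solid. World frame = base frame: x ahead of the robot, y to its left, z up, the work surface at z = 0. Lengths are in mm, angles in rad, forces in N, time in s.
With the tool pointing down it reaches from about 275 to 725 mm from the base axis. Payload 15.9 kg.
Tool frame: the origin (TCP) lies at the very end of the fingers, on their centre line; the grasp point (between the pads) lies 19 mm behind it; z points along the fingers, x is the direction in which the jaws open and shut, and the axes are right-handed (so a half turn about z gives the same grasp; the last joint's range is limited). The gripper opens to 85 mm and grips with 20 to 120 N. Pads are 22 mm wide; open, the fingers measure 114 mm over their backs; the gripper's body (76 mm by 85 mm) begins 54 mm behind the grasp point. The pads swing forward as they close: fully open they stand 13 mm farther back than shut.
Start: joints at [-1.274, 0.213, -0.034, 1.323, 0, 1.571], TCP at [146.225, -478.125, 231.306] pointing down, gripper open.
Joint ranges: [-2.98, 2.98], [-0.74, 1.72], [-1.14, 1.35], [-2.1, 2.04], [-1.57, 1.44], [-3.14, 3.14]. Speed limits (rad/s): [1.89, 1.89, 2.39, 2.57, 3.14, 3.14].

INTERFACE

Orientations are given as a unit quaternion [w, x, y, z].
In Python, from plant import observe, read_camera, camera_info, arm gives the robot as it stands.
- The arm moves only by the shell command python3 -m inch 'ROWS'. ROWS is JSON, a list of rows, each a list of 7 numbers: the turn, a rotation vector about the tool's x, y, z in degrees, then the shift along the tool's x, y, z in cm, then the gripper command: -1 is shut, 1 is fully open, values between are in proportion. In form: [[wx, wy, wz, x, y, z, jaw], ...]. A call has 1 to 5 rows; each row is the pose to reach, as a shift and turn from the pose commanded when the call began, along the tool's axes at that moment; what a row does not reach only later rows make up. A row lasts 1/12 s, in which the tool goes at most 41.7 mm and 7.16 degrees, less where a joint would pass 70% of its speed; a pose out of reach is approached as far as the arm can. A call with a gripper value outside its range is refused whole. The fingers move at their own pace and stop on an object; the grip force is fixed at half the most. Time passes only in rows, so rows that repeat a pose let the fingers close. It gives the time, the measured TCP pose, the force and the opening at its end, in the units of the state.
- observe(): the state, without advancing time (a new reading comes with each control period).
- read_camera(name): name is "scene" or "top" or "wrist"; returns the picture (400x640x3 uint8, red, green, blue); there is no depth.
- camera_info(name): a dict with "mtx" (3x3 intrinsics, pixels), "position" and "orientation" of the camera in the world. Camera axes: x right, y down, z forward; pixel columns grow to the right and rows downward; lengths in mm; the calibration is good to about 2 mm. A picture is of the moment at which its call begins: read the wrist's pose just before it. camera_info takes no time and is no camera call; for the wrist camera it gives the pose at the moment of the call.
- arm.hand_in(): hands the job in, once; it reports no verdict.
The state is a dict: "time": time; "joint_positions": joint angles; "joint_velocities": joint speeds; "effort": joint torques, N m; "tcp_pos": TCP position; "eef_rot": TCP orientation; "ft_force": force on the tool from outside, world axes, zero at the start; "ft_torque": the same for the moment, N m; "width": finger opening in mm.
Only numpy, scipy, OpenCV 4.12 (cv2) and the standard library are available. Lean on these libraries where they do the work, as an engineer would, in place of code of your own. Each camera call takes 0.05 s, during which the arm holds its last target.

## Working session

There is one attempt and no reset: what is moved stays moved. The work goes in short steps, Python scripts to look and compute and a shell command to move; the robot and the scene stay as the last step left them, time stands still between calls to the robot, and variables do not carry over. Pictures are saved under pics/ and viewed, and the job is handed in when it is done.

```bash
ls; mkdir -p pics; python3 - <<'E'
from plant import observe, read_camera, camera_info
import cv2
s=observe();print({k:s[k] for k in('time','tcp_pos','eef_rot','ft_force','width')})
for n in('scene','top','wrist'):
    i=camera_info(n);print(n,i)
    cv2.imwrite(f'pics/{n}0.png',read_camera(n)[:,:,::-1])
E
```

```text
pics
{'time': 0.0, 'tcp_pos': array([ 146.11039009, -477.82129726,  230.82652093]), 'eef_rot': array([-3.28926891e-04,  8.03863872e-01, -5.94813057e-01, -4.41820692e-04]), 'ft_force': array([-0.07139753, -0.42460882, -0.25151183]), 'width': 85.47496701538607}
scene {'mtx': array([[511.69260367,   0.        , 319.66117291],
       [  0.        , 511.69260367, 194.25178478],
       [  0.        ,   0.        ,   1.        ]]), 'position': array([   60.21078498, -1055.13459752,   592.74139109]), 'orientation': array([-0.47490479,  0.83376383, -0.24716926,  0.13494694])}
top {'mtx': array([[418.61204031,   0.        , 329.59883539],
       [  0.        , 418.61204031, 196.08645907],
       [  0.        ,   0.        ,   1.        ]]), 'position': array([ 413.97282265, -355.08566367,  904.82386558]), 'orientation': array([ 0.04990735, -0.6975855 ,  0.71403616, -0.03218829])}
wrist {'mtx': array([[333.80660931,   0.        , 324.19137388],
       [  0.        , 333.80660931, 196.94358983],
       [  0.        ,   0.        ,   1.        ]]), 'position': array([ 214.82562275, -455.82533138,  373.19929126]), 'orientation': array([ 0.11323915,  0.79613774, -0.58847194, -0.08391883])}
```

View pics/top0.png

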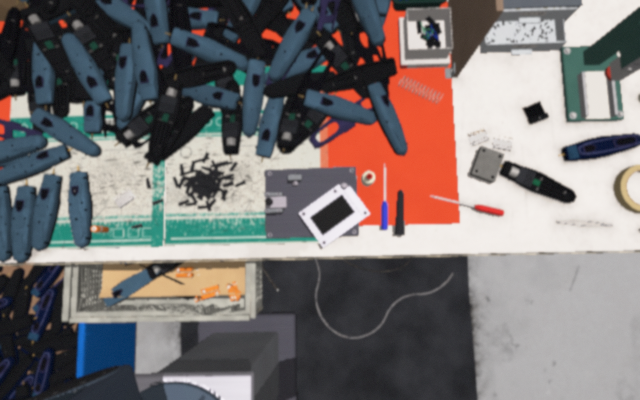

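View pics/scene0.png

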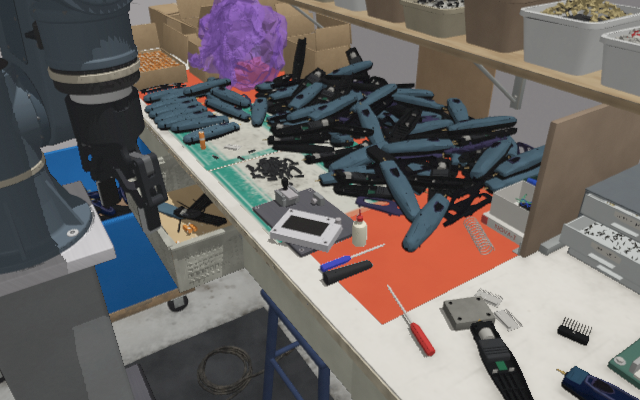

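View pics/wrist0.png

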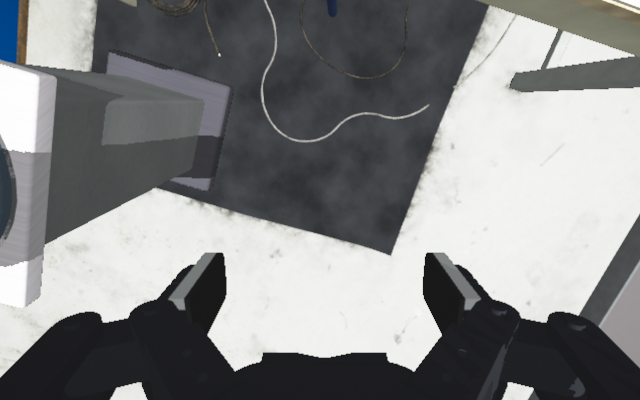

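The top view shows the jig at about (265–357, 168–240) with the plate at about (335, 214). I'll enlarge it and set up the projection helpers.

```bash
cat > h.py <<'E'
import numpy as np,cv2
from scipy.spatial.transform import Rotation as R
from plant import observe, read_camera, camera_info
def rot(q): return R.from_quat([q[1],q[2],q[3],q[0]])
def px2w(i,u,v,z):
    d=rot(i['orientation']).apply(np.linalg.inv(i['mtx'])@[u,v,1]); p=i['position']
    return p+d*(z-p[2])/d[2]
def w2px(i,P):
    c=rot(i['orientation']).inv().apply(np.atleast_2d(P)-i['position'])@i['mtx'].T
    return c[:,:2]/c[:,2:]
def jig2w(j,P):
    P=np.atleast_2d(P).astype(float);c,s=np.cos(j[2]),np.sin(j[2])
    return np.c_[j[0]+c*P[:,0]-s*P[:,1],j[1]+s*P[:,0]+c*P[:,1],P[:,2]]
E
python3 - <<'E'
import cv2
for n,(a,b,c,d) in {'top':(155,250,250,410),'scene':(165,290,235,415)}.items():
    im=cv2.imread(f'pics/{n}0.png')[a:b,c:d]
    cv2.imwrite(f'pics/{n}0z.png',cv2.resize(im,None,fx=5 if n=='top' else 4,fy=5 if n=='top' else 4,interpolation=cv2.INTER_CUBIC))
E
```

```text
(no output)
```

View pics/top0z.png

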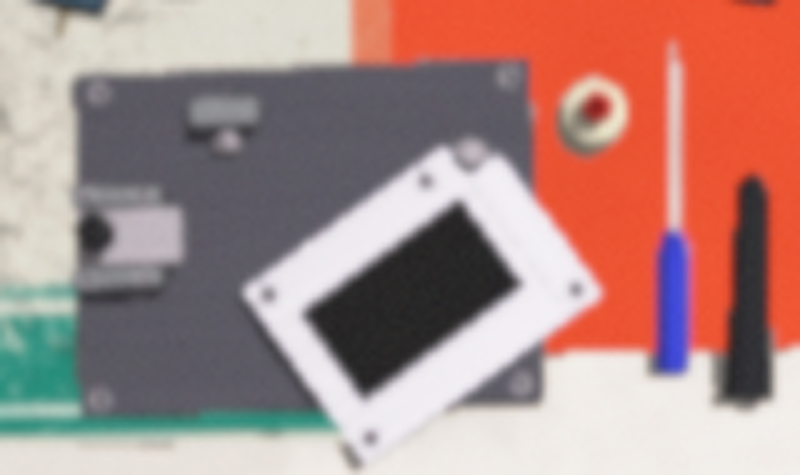

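View pics/scene0z.png

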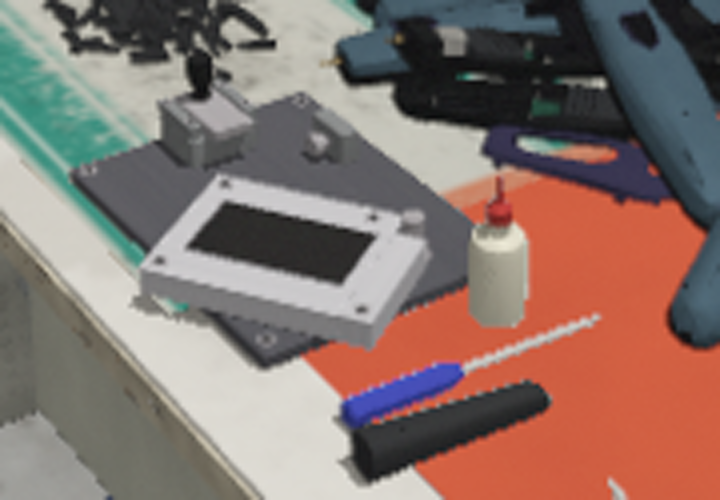

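```bash
cat > fit.py <<'E'
from h import *
from scipy.optimize import least_squares
i=camera_info('top')
z=lambda U,V:((U+.5)/5-.5+250,(V+.5)/5-.5+155)
J=[((75,75),(80,100)),((528,60),(80,-100)),((542,403),(-70,-100)),((78,417),(-70,100))]
W=np.array([px2w(i,*z(*a),10) for a,_ in J]);L=np.array([b for _,b in J])
f=lambda j:(jig2w(j,np.c_[L,L[:,0]*0])-W)[:,:2].ravel()
j=least_squares(f,[420,-330,0]).x;print('jig',j,f(j).round(1))
Pl=[((243,292),(10,112)),((365,465),(-80,112)),((602,292),(-80,-10))]
W=np.array([px2w(i,*z(*a),26) for a,_ in Pl]);L=np.array([b for _,b in Pl])
p=least_squares(f,[420,-330,.5]).x;print('plate',p,f(p).round(1),'rel',p[2]-j[2])
peg=jig2w(j,[35,-72,10])[0];print('peg',peg,'img peg',px2w(i,*z(472,152),34))
print('knob img',px2w(i,*z(96,235),62),'inj:')
c,s=np.cos(j[2]),np.sin(j[2])
inj=lambda w:[(c*(w[0]-j[0])+s*(w[1]-j[1])).round(1),(-s*(w[0]-j[0])+c*(w[1]-j[1])).round(1)]
for n,U,zz in(('knob',(96,235),62),('screwhead',(228,150),20),('block',(224,98),30),('nose',(183,235),36)):print(n,inj(px2w(i,*z(*U),zz)))
print('plate corner',jig2w(p,[-80,112,18]), 'push start',jig2w(p,[-80,90,18]))
E
python3 fit.py
```

```text
jig [ 5.01822705e+02 -2.92694171e+02  7.59380819e-03] [ 0.8  1.4  1.  -1.4 -0.9 -0.9 -0.9  1. ]
plate [ 538.61571141 -364.21586246    0.60732483] [ 0.4  0.6 -0.  -0.7 -0.3  0.1] rel 0.5997310238572905
peg [ 537.36844436 -364.42631392   10.        ] img peg [ 538.54070231 -365.08203763   34.        ]
knob img [ 504.37943368 -211.1823918    62.        ] inj:
knob [np.float64(3.2), np.float64(81.5)]
screwhead [np.float64(42.5), np.float64(31.5)]
block [np.float64(63.4), np.float64(31.7)]
nose [np.float64(4.8), np.float64(49.4)]
plate corner [[ 409.00615915 -317.89778862   18.        ]] push start [[ 421.56095892 -335.96369582   18.        ]]
```

```bash
cat >> h.py <<'E'
def go(target,pyaw):
    """shift (cm, tool axes) and turn (deg about tool z) to reach world target with tool y = -(dir pyaw)"""
    s=observe();r=rot(s['eef_rot']);d=r.inv().apply(np.array(target)-s['tcp_pos'])/10
    y=r.apply([0,1,0]);a=np.arctan2(y[1],y[0]);t=pyaw-np.pi-a;t=(t+np.pi)%(2*np.pi)-np.pi
    print('tilt',r.apply([0,0,1]).round(4),'turn z deg',-np.degrees(t).round(2),'shift cm',d.round(2),'F',s['ft_force'].round(2),'t',s['time'],'tcp',s['tcp_pos'].round(1))
P=np.array([538.0,-364.7,.607])
def plate(x,y,z,yaw=.607): return jig2w([538.0,-364.7,yaw],[x,y,z])[0]
E
python3 -c "
from h import *
print(plate(-116,88,231)); go(plate(-116,88,231),.607)"
```

```text
[ 392.52617733 -358.58715148  231.        ]
tilt [-2.e-04  8.e-04 -1.e+00] turn z deg -17.77 shift cm [ -4.2  -27.05  -0.  ] F [-0.53  0.57 -0.76] t 0.15 tcp [ 146.2 -477.9  230.9]
```

```bash
python3 -m inch '[[0,0,-3.6,-0.7,-4,0,-1],[0,0,-7.2,-1.5,-8,0,-1],[0,0,-10.8,-2.2,-12,0,-1],[0,0,-14.4,-3,-16,0,-1],[0,0,-17.8,-3.5,-18,0,-1]]'; python3 -c "
from h import *
go(plate(-116,88,231),.607);go(plate(-116,88,100),.607)"
```

```text
time: 0.57
tcp_pos: [311.0, -389.9, 231.1]
eef_rot: [-0.0, 0.887, -0.461, 0.0]
ft_force: [-0.6, -1.5, -0.2]
width: 25.3
tilt [ 5.e-04  7.e-04 -1.e+00] turn z deg 0.31 shift cm [ 2.12 -8.47  0.02] F [-0.58 -1.49 -0.23] t 0.5667 tcp [ 311.  -389.9  231.1]
tilt [ 5.e-04  7.e-04 -1.e+00] turn z deg 0.31 shift cm [ 2.13 -8.46 13.12] F [-0.58 -1.49 -0.23] t 0.5667 tcp [ 311.  -389.9  231.1]
```

```bash
python3 -m inch '[[0,0,0.3,1,-4,1,-1],[0,0,0.3,2,-8,3,-1],[0,0,0.3,2.1,-8.4,7,-1],[0,0,0.3,2.1,-8.4,11,-1],[0,0,0.3,2.1,-8.4,13,-1]]'; python3 -m inch '[[0,0,0,0,0,0,-1],[0,0,0,0,0,0,-1]]'; python3 - <<'E'
from h import *
go(plate(-116,88,14),.607)
cv2.imwrite('pics/w1.png',read_camera('wrist')[:,:,::-1])
E
```

```text
time: 0.98
tcp_pos: [388.3, -359.1, 96.7]
eef_rot: [-0.001, 0.885, -0.465, -0.002]
ft_force: [-1.1, 0.3, -0.6]
width: 0.1
time: 1.15
tcp_pos: [388.6, -360.9, 101.1]
eef_rot: [-0.0, 0.885, -0.466, -0.001]
ft_force: [0.3, 0.5, 1.0]
width: -0.2
tilt [-0.0014  0.0013 -1.    ] turn z deg -0.27 shift cm [ 0.05 -0.46  8.71] F [0.28 0.48 0.95] t 1.15 tcp [ 388.6 -360.9  101.1]
```

View pics/w1.png

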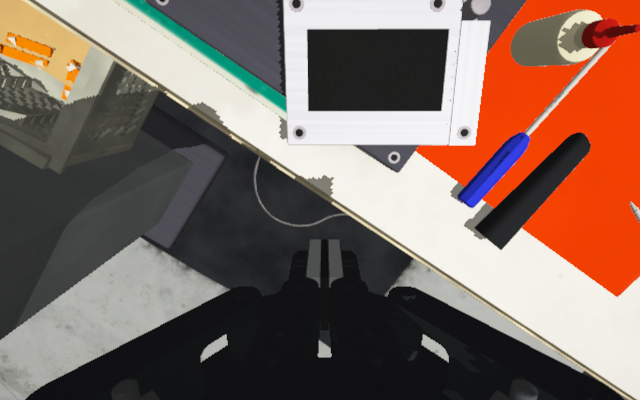

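```bash
python3 - <<'E'
from h import *
i=camera_info('wrist')
print(w2px(i,[plate(-80,112,26),plate(-80,-10,26),plate(10,112,26),plate(0,0,34)]).round(0))
A=px2w(i,287,145,26);B=px2w(i,475,145,26);print(A,B,np.linalg.norm(A-B),'meas yaw',np.arctan2(*(A-B)[[1,0]])-np.pi/2, 'model',plate(-80,112,26),plate(-80,-10,26))
print('peg',px2w(i,481,5,34))
s=observe();print('TCPpx',w2px(i,s['tcp_pos']))
E
```

```text
[[287. 151.]
 [473. 150.]
 [281.  -4.]
 [478.  11.]]
[ 411.64644171 -316.32984785   26.        ] [ 481.29902531 -417.54740148   26.        ] 122.86771571148348 meas yaw 0.6027267415086404 model [ 408.40550018 -318.33982727   26.        ] [ 477.99502508 -418.54610464   26.        ]
peg [ 541.18767515 -363.98860807   34.        ]
TCPpx [[325.35520723 260.28855055]]
```

```bash
python3 -m inch '[[0,0,-0.2,0,-0.1,3,-1],[0,0,-0.2,0,-0.2,6,-1],[0,0,-0.2,0,-0.3,8,-1],[0,0,-0.2,0,-0.4,8.6,-1],[0,0,-0.2,0,-0.4,8.6,-1]]'; python3 -m inch '[[0,0,0,0,0,0,-1],[0,0,0,0,0,0,-1]]'; python3 - <<'E'
from h import *
go(plate(-98,88,14.5),.605)
cv2.imwrite('pics/w2.png',read_camera('wrist')[:,:,::-1])
E
```

```text
time: 1.62
tcp_pos: [392.6, -359.3, 15.8]
eef_rot: [-0.0, 0.886, -0.464, 0.0]
ft_force: [-0.5, -0.0, 0.2]
width: -0.5
time: 1.78
tcp_pos: [393.4, -360.2, 17.4]
eef_rot: [0.0, 0.886, -0.464, 0.001]
ft_force: [0.6, 0.7, -0.6]
width: -0.2
tilt [ 0.0022 -0.0021 -1.    ] turn z deg 0.03 shift cm [-0.19 -1.82  0.29] F [ 0.65  0.68 -0.65] t 1.7833 tcp [ 393.4 -360.2   17.4]
```

View pics/w2.png

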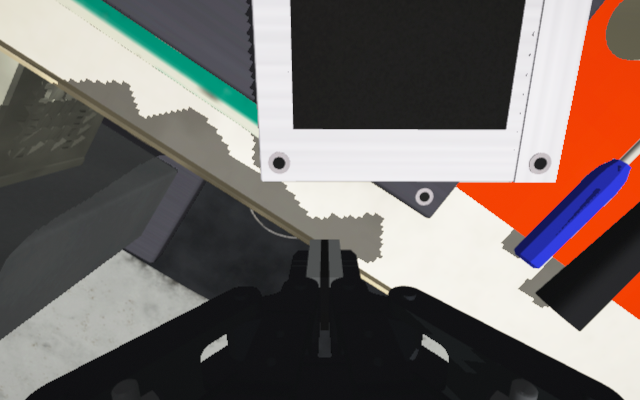

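```bash
python3 -m inch '[[0,0,0,-0.1,-0.5,0.1,-1],[0,0,0,-0.2,-1,0.2,-1],[0,0,0,-0.3,-1.5,0.2,-1],[0,0,0,-0.3,-1.5,0.2,-1]]';python3 -m inch '[[0,0,0,0,-0.1,0,-1],[0,0,0,0,-0.2,0,-1]]'; python3 -m inch '[[0,0,0,0,-0.1,0,-1],[0,0,0,0,-0.2,0,-1]]'; python3 - <<'E'
from h import *
go(plate(-91,88,14.5),.605)
cv2.imwrite('pics/w3.png',read_camera('wrist')[:,:,::-1])
E
```

```text
time: 2.17
tcp_pos: [403.8, -347.3, 13.4]
eef_rot: [-0.0, 0.886, -0.464, 0.0]
ft_force: [-0.1, -0.3, -0.2]
width: -0.1
time: 2.33
tcp_pos: [404.7, -346.8, 13.3]
eef_rot: [0.0, 0.886, -0.464, -0.0]
ft_force: [-0.0, 0.3, 0.1]
width: 0.2
time: 2.5
tcp_pos: [406.3, -345.8, 13.3]
eef_rot: [0.0, 0.886, -0.464, -0.0]
ft_force: [0.1, 0.3, -0.6]
width: 0.0
tilt [-0. -0. -1.] turn z deg 0.03 shift cm [ 0.26 -0.64 -0.12] F [ 0.07  0.26 -0.56] t 2.5 tcp [ 406.3 -345.8   13.3]
```

View pics/w3.png

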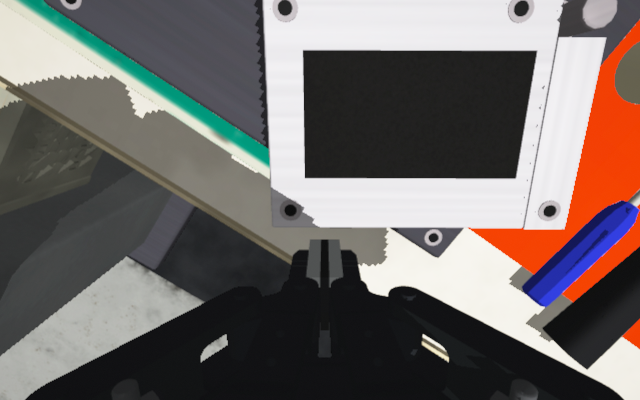

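```bash
python3 -m inch '[[0,0,0,0,-0.1,-0.1,-1],[0,0,0,0,-0.2,-0.1,-1],[0,0,0,0,-0.3,-0.1,-1],[0,0,0,0,-0.3,-0.1,-1]]'; for k in 1 2 ; do python3 -m inch '[[0,0,0,0,-0.05,0,-1],[0,0,0,0,-0.1,0,-1]]'|grep -E 'tcp|force';done; python3 - <<'E'
from h import *
go(plate(-91,90,14.5),.605)
cv2.imwrite('pics/w4.png',read_camera('wrist')[:,:,::-1])
E
```

```text
time: 2.88
tcp_pos: [408.9, -344.0, 14.3]
eef_rot: [-0.0, 0.886, -0.464, 0.0]
ft_force: [0.5, -0.3, -0.2]
width: -0.0
tcp_pos: [409.6, -343.5, 14.3]
ft_force: [-0.3, -0.6, -0.0]
tcp_pos: [410.4, -342.9, 14.3]
ft_force: [-0.6, -1.2, -0.9]
tilt [-0.  0. -1.] turn z deg 0.04 shift cm [ 0.07 -0.14 -0.02] F [-0.59 -1.21 -0.9 ] t 3.2167 tcp [ 410.4 -342.9   14.3]
```

View pics/w4.png

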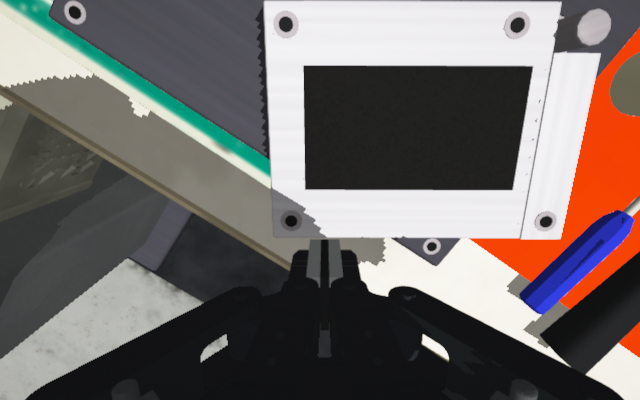

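```bash
python3 -m inch '[[0,0,0,0,-0.05,0,-1],[0,0,0,0,-0.1,0,-1],[0,0,1,-0.16,-0.26,0,-1],[0,0,2,-0.31,-0.42,0,-1]]'; python3 -m inch '[[0,0,1,-0.16,-0.16,0,-1],[0,0,2,-0.31,-0.32,0,-1],[0,0,3,-0.46,-0.48,0,-1],[0,0,4,-0.61,-0.65,0,-1],[0,0,5,-0.76,-0.82,0,-1]]';  python3 - <<'E'
from h import *
s=observe();r=rot(s['eef_rot']);y=-r.apply([0,1,0]);a=np.arctan2(y[1],y[0]);d=s['tcp_pos']-[538,-364.7,0];print('toolyaw',a,'local',R.from_euler('z',-a).apply(d), 'F local',R.from_euler('z',-a).apply(s['ft_force']))
cv2.imwrite('pics/w5.png',read_camera('wrist')[:,:,::-1])
E
```

```text
time: 3.6
tcp_pos: [412.1, -337.8, 14.3]
eef_rot: [0.0, 0.877, -0.48, -0.0]
ft_force: [-0.3, 0.2, -1.1]
width: 0.1
time: 4.02
tcp_pos: [414.9, -326.9, 14.3]
eef_rot: [0.0, 0.855, -0.518, -0.0]
ft_force: [-0.1, -0.6, 0.2]
width: -0.1
toolyaw 0.48177166014795453 local [-91.57092691  90.57972309  14.28510202] F local [-0.39961596 -0.50178314  0.21510132]
```

View pics/w5.png

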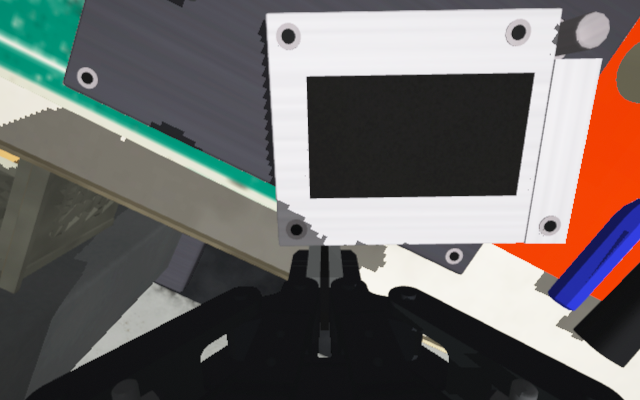

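```bash
cat > st.py <<'E'
from h import *
import sys
s=observe();r=rot(s['eef_rot']);y=-r.apply([0,1,0]);a=np.arctan2(y[1],y[0]);d=s['tcp_pos']-[538,-364.7,0];print('toolyaw',a.round(4),'local',R.from_euler('z',-a).apply(d).round(2), 'F local',R.from_euler('z',-a).apply(s['ft_force']).round(2),'t',s['time'])
if len(sys.argv)>1: cv2.imwrite('pics/%s.png'%sys.argv[1],read_camera(sys.argv[2] if len(sys.argv)>2 else 'wrist')[:,:,::-1])
E
for k in 1 2; do python3 -m inch '[[0,0,1,-0.16,-0.16,0,-1],[0,0,2,-0.31,-0.32,0,-1],[0,0,3,-0.46,-0.48,0,-1],[0,0,4,-0.61,-0.65,0,-1],[0,0,5,-0.76,-0.82,0,-1]]'|grep z; python3 st.py w6_$k;done
```

```text
toolyaw 0.3945 local [-91.59  90.45  14.31] F local [-0.77 -0.19 -0.55] t 4.4833
toolyaw 0.3072 local [-91.62  90.44  14.31] F local [-1.26 -0.23 -0.48] t 4.95
```

View pics/w6_2.png

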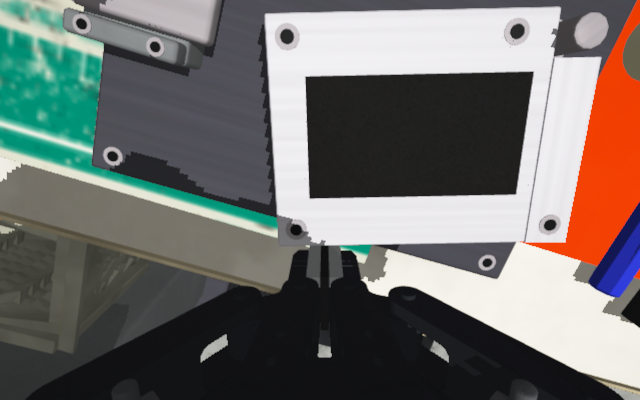

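```bash

for k in 1 2; do python3 -m inch '[[0,0,1,-0.16,-0.16,0,-1],[0,0,2,-0.31,-0.32,0,-1],[0,0,3,-0.46,-0.48,0,-1],[0,0,4,-0.61,-0.65,0,-1],[0,0,5,-0.76,-0.82,0,-1]]'|grep z; python3 st.py w7_$k;done
```

```text
toolyaw 0.22 local [-91.65  90.39  14.3 ] F local [ 0.13 -0.16 -0.07] t 5.4167
toolyaw 0.1327 local [-91.67  90.32  14.3 ] F local [-0.14 -0.07 -0.78] t 5.8833
```

View pics/w7_2.png

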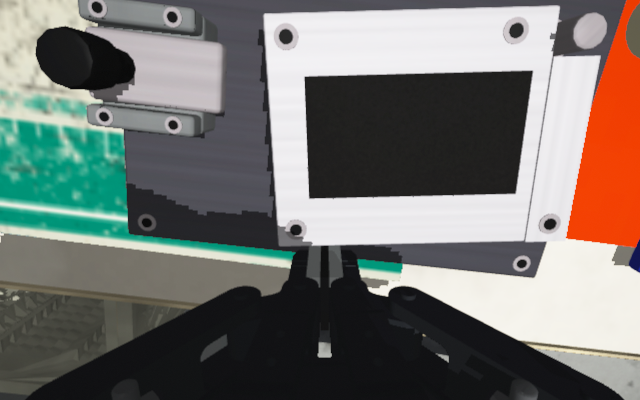

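```bash

python3 -m inch '[[0,0,0.25,-0.04,-0.04,0,-1],[0,0,0.5,-0.08,-0.08,0,-1],[0,0,0.75,-0.12,-0.12,0,-1],[0,0,1,-0.16,-0.16,0,-1]]'|grep force
python3 st.py
python3 -m inch '[[0,0,0.25,-0.04,-0.04,0,-1],[0,0,0.5,-0.08,-0.08,0,-1]]'|grep force
python3 st.py
```

```text
ft_force: [-0.8, -0.2, 1.4]
toolyaw 0.1166 local [-91.69  90.3   14.3 ] F local [-0.76 -0.06  1.35] t 6.2667
ft_force: [-0.3, 0.1, 0.5]
toolyaw 0.1078 local [-91.7   90.29  14.3 ] F local [-0.28  0.09  0.48] t 6.4333
```

```bash

python3 -m inch '[[0,0,0.25,-0.04,-0.04,0,-1],[0,0,0.5,-0.08,-0.08,0,-1]]'|grep force
python3 st.py
```

```text
ft_force: [-0.3, -0.2, -0.2]
toolyaw 0.0991 local [-91.66  90.31  14.3 ] F local [-0.32 -0.19 -0.21] t 6.6
```

```bash

python3 -m inch '[[0,0,0.25,-0.04,-0.04,0,-1],[0,0,0.5,-0.08,-0.08,0,-1]]'|grep force
python3 st.py
```

```text
ft_force: [-1.2, 0.1, 0.0]
toolyaw 0.0904 local [-91.63  90.34  14.29] F local [-1.21  0.18  0.  ] t 6.7667
```

```bash

python3 -m inch '[[0,0,0.25,-0.04,-0.04,0,-1],[0,0,0.5,-0.08,-0.08,0,-1]]'|grep force
python3 st.py w8
```

```text
ft_force: [-1.1, -1.1, -0.3]
toolyaw 0.0817 local [-91.6   90.36  14.3 ] F local [-1.21 -1.02 -0.27] t 6.9333
```

```bash

python3 -m inch '[[0,0,0.25,-0.04,-0.04,0,-1],[0,0,0.5,-0.08,-0.08,0,-1]]'|grep force
python3 st.py top1 top
```

```text
ft_force: [-0.5, -0.3, 0.2]
toolyaw 0.073 local [-91.6   90.34  14.31] F local [-0.49 -0.23  0.19] t 7.15
```

View pics/w8.png

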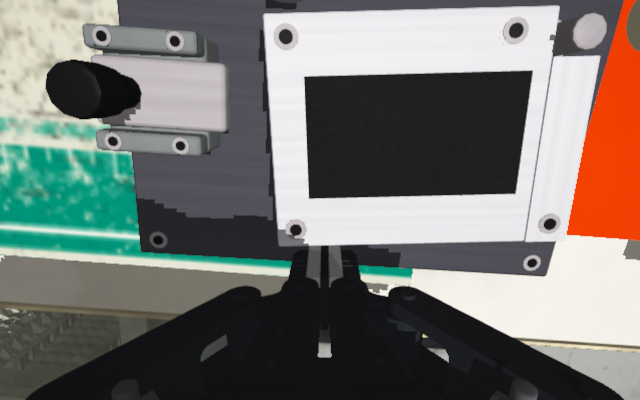

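```bash
python3 -c "
import cv2
cv2.imwrite('pics/top1z.png',cv2.resize(cv2.imread('pics/top1.png')[155:250,250:410],None,fx=5,fy=5,interpolation=cv2.INTER_CUBIC))"
```

```text
(no output)
```

View pics/top1z.png

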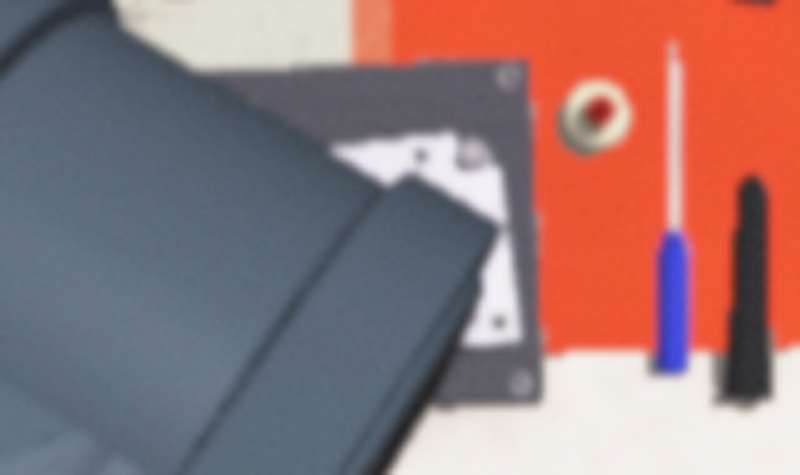

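```bash

python3 -m inch '[[0,0,0.25,-0.04,-0.04,0,-1],[0,0,0.5,-0.08,-0.08,0,-1]]'|grep force
python3 st.py
```

```text
ft_force: [-1.2, 0.4, -0.0]
toolyaw 0.0642 local [-91.61  90.32  14.31] F local [-1.14  0.49 -0.04] t 7.3667
```

```bash

python3 -m inch '[[0,0,0.25,-0.04,-0.04,0,-1],[0,0,0.5,-0.08,-0.08,0,-1]]'|grep force
python3 st.py
```

```text
ft_force: [-0.1, 0.5, 0.3]
toolyaw 0.0555 local [-91.57  90.36  14.32] F local [-0.08  0.54  0.35] t 7.5333
```

```bash

python3 -m inch '[[0,0,0.25,-0.04,-0.04,0,-1],[0,0,0.5,-0.08,-0.08,0,-1]]'|grep force
python3 st.py
```

```text
ft_force: [-0.3, -0.6, 1.0]
toolyaw 0.0468 local [-91.58  90.37  14.29] F local [-0.33 -0.6   1.01] t 7.7
```

```bash

python3 -m inch '[[0,0,0.25,-0.04,-0.04,0,-1],[0,0,0.5,-0.08,-0.08,0,-1]]'|grep force
python3 st.py
```

```text
ft_force: [-1.1, -0.0, 0.6]
toolyaw 0.0381 local [-91.55  90.4   14.31] F local [-1.12  0.04  0.63] t 7.8667
```

```bash

python3 -m inch '[[0,0,0.25,-0.04,-0.04,0,-1],[0,0,0.5,-0.08,-0.08,0,-1]]'|grep force
python3 st.py
```

```text
ft_force: [-0.3, 0.8, -0.2]
toolyaw 0.0293 local [-91.56  90.39  14.32] F local [-0.29  0.82 -0.21] t 8.0333
```

```bash

python3 -m inch '[[0,0,0.25,-0.04,-0.04,0,-1],[0,0,0.5,-0.08,-0.08,0,-1]]'|grep force
python3 st.py w9
```

```text
ft_force: [-6.2, -1.3, 2.2]
toolyaw 0.0204 local [-92.03  90.31  14.23] F local [-6.19 -1.17  2.17] t 8.2
```

View pics/w9.png

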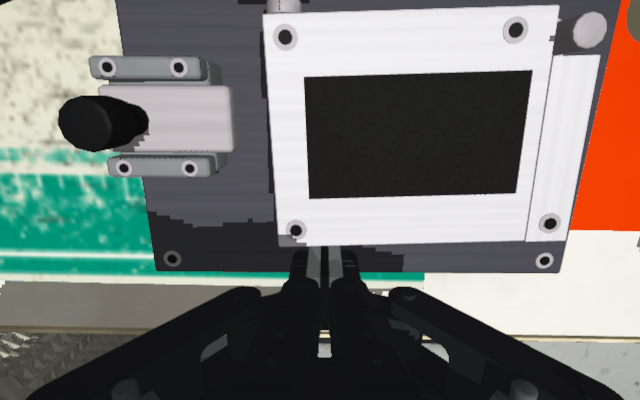

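```bash

python3 -m inch '[[0,0,0,0,0,0,-1]]'|grep force
python3 -m inch '[[0,0,0,0,0,0,-1]]'|grep force
python3 st.py
```

```text
ft_force: [-5.4, -1.6, 2.2]
ft_force: [-4.7, -0.8, 1.9]
toolyaw 0.0208 local [-92.02  90.43  14.19] F local [-4.72 -0.73  1.86] t 8.4167
```

```bash

python3 -m inch '[[0,0,0,0,-0.015,0,-1],[0,0,0,0,-0.03,0,-1],[0,0,0,0,-0.03,0,-1]]'|grep force
python3 -m inch '[[0,0,0,0,0,0,-1]]'|grep force
python3 st.py
```

```text
ft_force: [-7.1, -1.3, 2.8]
ft_force: [-6.2, -0.8, 3.5]
toolyaw 0.0207 local [-92.02  90.44  14.14] F local [-6.19 -0.71  3.49] t 8.75
```

```bash

python3 -m inch '[[0,0,0,0,-0.02,0,-1],[0,0,0,0,-0.04,0,-1],[0,0,0,0,-0.04,0,-1]]'|grep force
python3 -m inch '[[0,0,0,0,0,0,-1]]'|grep force
python3 st.py
```

```text
ft_force: [-9.7, -0.8, 3.2]
ft_force: [-8.5, -1.0, 3.8]
toolyaw 0.0206 local [-91.97  90.48  14.07] F local [-8.52 -0.87  3.84] t 9.0833
```

```bash

python3 -m inch '[[0,0,0,0,-0.015,0,-1],[0,0,0,0,-0.015,0,-1],[0,0,0,0,-0.015,0,-1]]'|grep force
python3 -m inch '[[0,0,0,0,0,0,-1],[0,0,0,0,0,0,-1]]'|grep force
python3 -m inch '[[0,0,0,0,0,0,-1],[0,0,0,0,0,0,-1]]'|grep force
python3 -m inch '[[0,0,0,0,0,0,-1],[0,0,0,0,0,0,-1]]'|grep force
python3 st.py w10
```

```text
ft_force: [-9.4, -0.6, 5.3]
ft_force: [-11.0, -0.2, 5.1]
ft_force: [-8.8, -0.6, 5.0]
ft_force: [-9.6, -0.7, 5.0]
toolyaw 0.0206 local [-91.95  90.48  14.05] F local [-9.62 -0.54  4.95] t 9.8333
```

View pics/w10.png

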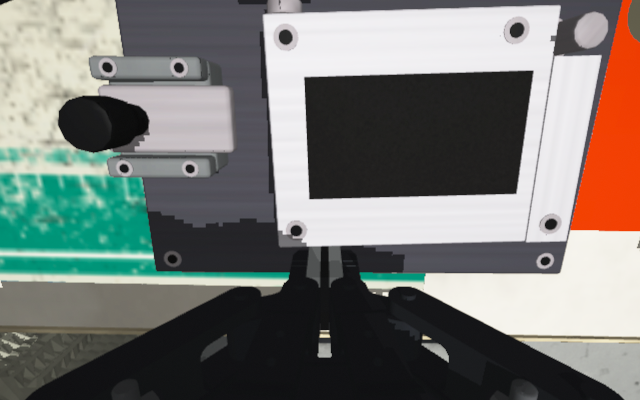

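```bash

python3 -m inch '[[0,0,0,0,0.04,0,-1],[0,0,0,0,0.1,0,-1],[0,0,0,0,0.2,0,-1],[0,0,0,0,1,0,-1],[0,0,0,0,3,0,-1]]'|grep -E 'force|pos'
python3 -m inch '[[0,0,0,0,0,-3,-1],[0,0,0,0,0,-7,-1],[0,0,0,0,0,-10,-1],[0,0,0,0,0,-10,-1],[0,0,0,0,0,-10,-1]]'|grep -E 'force|pos'
python3 st.py w11
python3 - <<'E'
from h import *
i=camera_info('wrist'); go([504.4,-180,90],0.02)
E
```

```text
tcp_pos: [416.8, -277.1, 14.5]
ft_force: [-1.4, 0.6, -0.1]
tcp_pos: [416.2, -277.6, 116.0]
ft_force: [-0.8, -0.1, -0.5]
toolyaw 0.0209 local [-119.91   89.64  116.01] F local [-0.84 -0.04 -0.54] t 10.7167
tilt [ 1.2e-03 -6.0e-04 -1.0e+00] turn z deg 0.06 shift cm [-9.51 -9.09  2.46] F [-0.52  0.24 -0.16] t 10.7667 tcp [ 415.5 -277.   114.6]
```

View pics/w11.png

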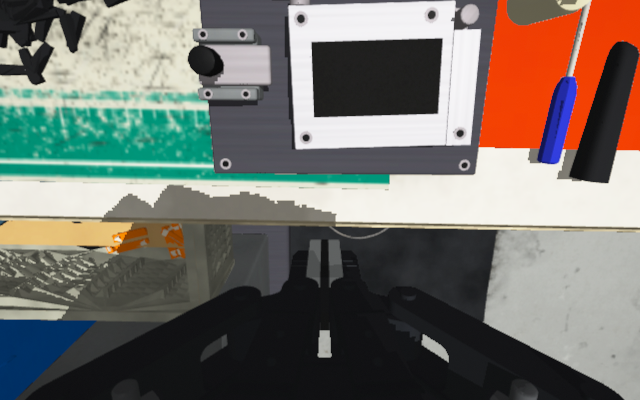

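```bash
python3 - <<'E'
from h import *
i=camera_info('wrist'); print(px2w(i,206,60,62), w2px(i,[504.4,-211.2,62]))
print('nose',px2w(i,270,66,36)[:2],'plate left edge',px2w(i,293,66,26)[:2],px2w(i,289,5,26),px2w(i,295,149,26),'peg',px2w(i,470,14,34))
go([505,-172,114],0.015)
E
```

```text
[ 506.72246351 -209.59605913   62.        ] [[209.27318087  64.64462351]]
nose [ 506.75756115 -240.3200478 ] plate left edge [ 507.97738709 -253.66617595] [ 543.15596641 -251.33951048   26.        ] [ 454.32588136 -254.83115997   26.        ] peg [ 538.79407756 -360.74878136   34.        ]
tilt [ 1.2e-03 -6.0e-04 -1.0e+00] turn z deg 0.34 shift cm [-10.31  -9.17   0.06] F [-0.52  0.24 -0.16] t 10.7667 tcp [ 415.5 -277.   114.6]
```

```bash

python3 -m inch '[[0,0,0.3,-3,-2.5,0,-1],[0,0,0.3,-6,-5,0,-1],[0,0,0.3,-9,-8,0,-1],[0,0,0.3,-10.3,-9.2,0,-1],[0,0,0.3,-10.3,-9.2,0,-1]]'|grep -E 'force|pos'
python3 -m inch '[[0,0,0,0,0,3,-1],[0,0,0,0,0,6,-1],[0,0,0,0,0,6.9,-1],[0,0,0,0,0,6.9,-1]]'|grep -E 'force|pos'
python3 - <<'E'
from h import *
cv2.imwrite('pics/w12.png',read_camera('wrist')[:,:,::-1])
cv2.imwrite('pics/s12.png',read_camera('scene')[100:300,100:420,::-1].repeat(2,0).repeat(2,1))
go([505.5,-195,45],0.012)
E
```

```text
tcp_pos: [506.6, -168.8, 112.7]
ft_force: [0.1, -0.0, 0.2]
tcp_pos: [502.5, -171.5, 42.5]
ft_force: [-0.2, -0.3, 0.8]
tilt [-6.e-04  2.e-04 -1.e+00] turn z deg 0.19 shift cm [ 2.28 -0.02  0.07] F [-0.43  0.12  0.21] t 11.6167 tcp [ 504.9 -172.2   45.7]
```

View pics/w12.png

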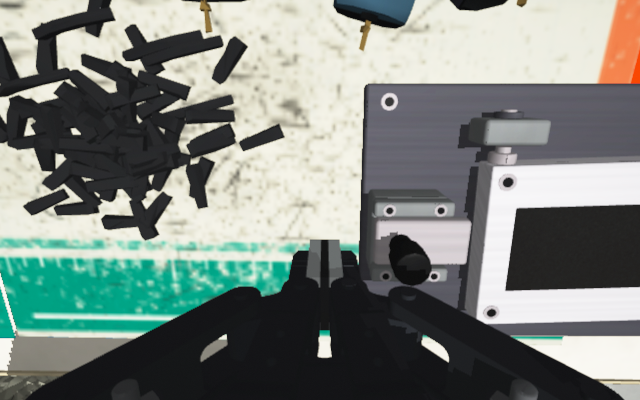

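View pics/s12.png

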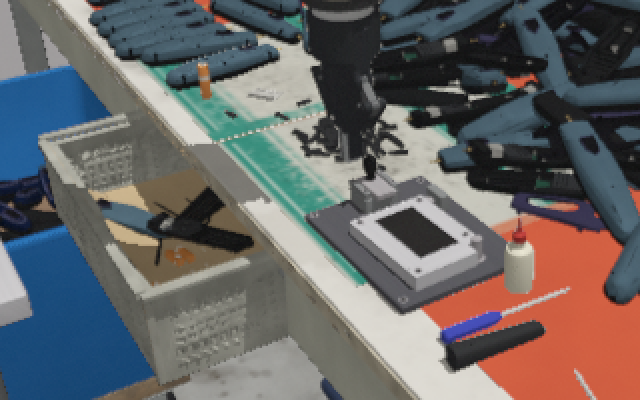

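```bash
python3 - <<'E'
from h import *
i=camera_info('wrist'); print(px2w(i,411,265,62),observe()['tcp_pos'])
E
```

```text
[ 511.02783876 -207.16688095   62.        ] [ 504.91529418 -172.22670424   45.73398586]
```

```bash

python3 -m inch '[[0,0,0.2,0.4,-0.2,0,-1],[0,0,0.2,0.8,-0.2,0,-1],[0,0,0.2,1.2,-0.2,0,-1],[0,0,0.2,1.2,-0.2,0,-1]]'|grep -E 'force|pos'
python3 -m inch '[[0,0,0,0.1,0,0,-1],[0,0,0,0.2,0,0,-1],[0,0,0,0.3,0,0,-1]]'|grep -E 'force|pos'
python3 -m inch '[[0,0,0,0.1,0,0,-1],[0,0,0,0.2,0,0,-1]]'|grep -E 'force|pos'
python3 st.py w13
```

```text
tcp_pos: [507.9, -185.0, 46.1]
ft_force: [-0.3, 0.4, 0.1]
tcp_pos: [507.5, -186.8, 45.4]
ft_force: [0.8, 1.9, 1.8]
tcp_pos: [507.5, -188.8, 45.3]
ft_force: [0.6, 2.8, 1.9]
toolyaw 0.0126 local [-28.3  176.31  45.35] F local [0.63 2.84 1.94] t 12.3667
```

View pics/w13.png

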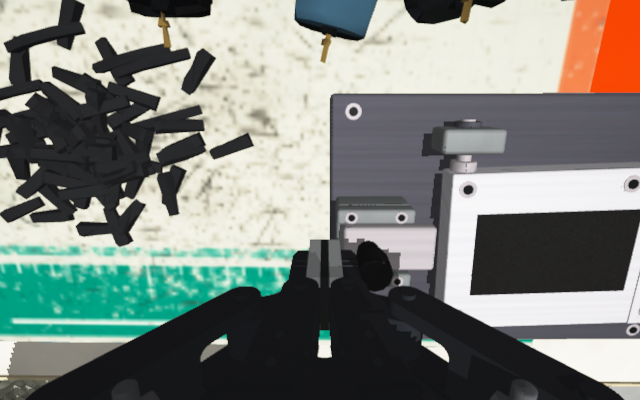

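```bash

python3 -m inch '[[0,0,0,0.15,0,0,-1],[0,0,0,0.3,0,0,-1],[0,0,0,0.45,0,0,-1],[0,0,0,0.6,0,0,-1],[0,0,0,0.75,0,0,-1]]'|grep -E 'force|pos'
python3 -m inch '[[0,0,0,0.15,0,0,-1],[0,0,0,0.3,0,0,-1],[0,0,0,0.45,0,0,-1],[0,0,0,0.6,0,0,-1],[0,0,0,0.75,0,0,-1]]'|grep -E 'force|pos'
python3 st.py w14
```

```text
tcp_pos: [507.6, -196.6, 45.3]
ft_force: [-0.4, 3.0, 1.8]
tcp_pos: [507.7, -204.1, 45.3]
ft_force: [1.0, 2.0, 2.3]
toolyaw 0.0123 local [-28.31 160.96  45.34] F local [1.03 2.03 2.27] t 13.25
```

View pics/w14.png

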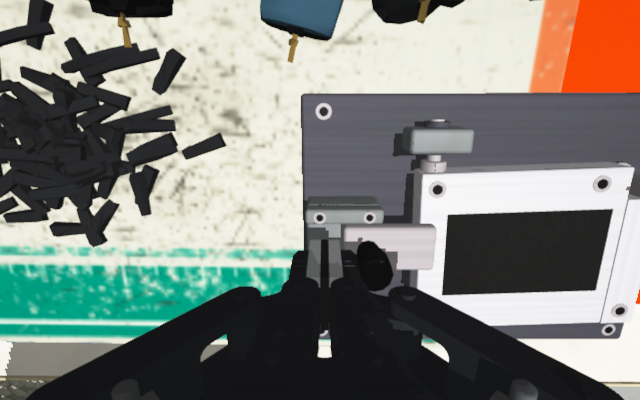

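Bar is sliding with about 3 N of force and its nose is now over the plate edge (435, 245). I'll go on, slower near the stop.

```bash

python3 -m inch '[[0,0,0,0.1,0,0,-1],[0,0,0,0.2,0,0,-1],[0,0,0,0.3,0,0,-1],[0,0,0,0.4,0,0,-1],[0,0,0,0.5,0,0,-1]]'|grep -E 'force|pos'
python3 -m inch '[[0,0,0,0.05,0,0,-1],[0,0,0,0.1,0,0,-1]]'|grep -E 'force|pos'
python3 -m inch '[[0,0,0,0.05,0,0,-1],[0,0,0,0.1,0,0,-1]]'|grep -E 'force|pos'

```

```text
tcp_pos: [507.7, -209.0, 45.3]
ft_force: [1.0, 3.3, 2.6]
tcp_pos: [507.8, -210.0, 45.3]
ft_force: [0.7, 2.2, 1.3]
tcp_pos: [507.8, -211.0, 45.3]
ft_force: [0.2, 3.1, 1.8]
```

```bash

python3 -m inch '[[0,0,0,0.05,0,0,-1],[0,0,0,0.1,0,0,-1]]'|grep -E 'force|pos'

```

```text
tcp_pos: [507.8, -211.9, 45.3]
ft_force: [0.0, 2.8, 2.4]
```

```bash

python3 -m inch '[[0,0,0,0.05,0,0,-1],[0,0,0,0.1,0,0,-1]]'|grep -E 'force|pos'

```

```text
tcp_pos: [507.8, -213.0, 45.3]
ft_force: [0.5, 2.5, 1.9]
```

```bash

python3 -m inch '[[0,0,0,0.05,0,0,-1],[0,0,0,0.1,0,0,-1]]'|grep -E 'force|pos'

```

```text
tcp_pos: [507.8, -214.0, 45.3]
ft_force: [0.3, 1.6, 1.2]
```

```bash

python3 -m inch '[[0,0,0,0.05,0,0,-1],[0,0,0,0.1,0,0,-1]]'|grep -E 'force|pos'

```

```text
tcp_pos: [507.8, -214.7, 45.3]
ft_force: [1.1, 6.7, 3.0]
```

```bash

python3 -m inch '[[0,0,0,0.05,0,0,-1]]'|grep -E 'force|pos'; python3 st.py w15

```

```text
tcp_pos: [507.8, -214.9, 45.3]
ft_force: [1.4, 10.5, 4.0]
toolyaw 0.0126 local [-28.28 150.19  45.31] F local [ 1.52 10.53  3.99] t 14.8
```

View pics/w15.png

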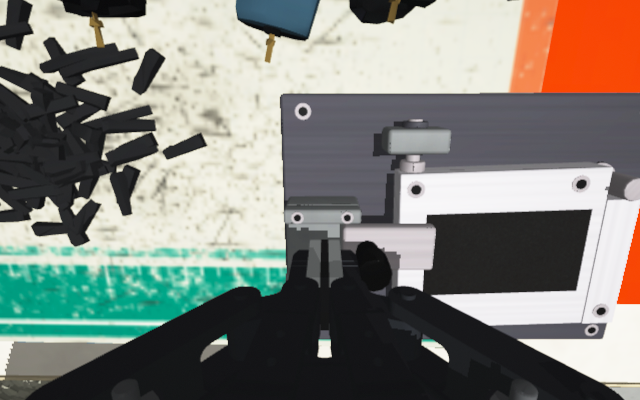

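```bash

python3 -m inch '[[0,0,0,0.03,0,0,-1],[0,0,0,0.03,0,0,-1]]'|grep -E 'force|pos'
python3 -m inch '[[0,0,0,-0.1,0,0,-1],[0,0,0,-0.3,0,0,-1],[0,0,0,-1,0,0,-1],[0,0,0,-2,0,0,-1],[0,0,0,-3,0,0,-1]]'|grep -E 'force|pos'
python3 -m inch '[[0,0,0,0,0,-3,-1],[0,0,0,0,0,-7,-1],[0,0,0,0,0,-10,-1],[0,0,0,0,2,-12,-1],[0,0,0,0,6,-12,-1]]'|grep -E 'force|pos'
python3 -m inch '[[0,0,0,-1,4,0,-1],[0,0,0,-2,8,0,-1],[0,0,0,-2,8,0,-1]]'|grep -E 'force|pos'
python3 st.py w16; python3 - <<'E'
from h import *
cv2.imwrite('pics/top2z.png',cv2.resize(read_camera('top')[155:250,250:410,::-1],None,fx=5,fy=5,interpolation=cv2.INTER_CUBIC))
E
```

```text
tcp_pos: [507.8, -214.9, 45.3]
ft_force: [0.9, 10.2, 4.6]
tcp_pos: [507.2, -184.9, 45.2]
ft_force: [0.0, -0.8, -0.0]
tcp_pos: [451.1, -186.5, 169.1]
ft_force: [0.1, -1.3, 0.9]
tcp_pos: [360.3, -164.6, 164.5]
ft_force: [1.5, -1.3, 0.8]
toolyaw 0.0121 local [-175.3   202.22  164.49] F local [ 1.5  -1.34  0.83] t 16.1
```

View pics/w16.png

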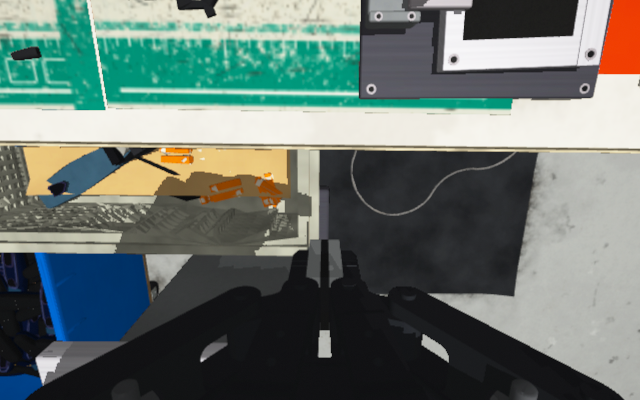

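View pics/top2z.png

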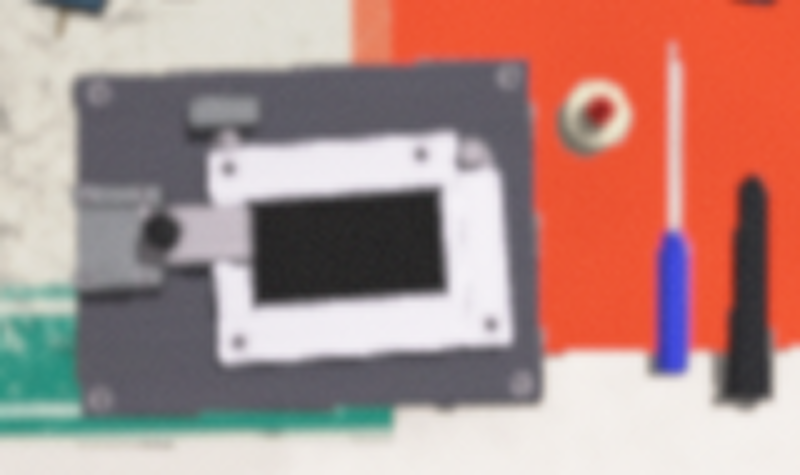

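```bash
python3 -m inch '[[0,0,0,0,0,0,-1],[0,0,0,0,0,0,-1]]'; python3 -c "
from plant import arm; print(arm.hand_in())"
```

```text
time: 16.37
tcp_pos: [368.2, -167.5, 165.4]
eef_rot: [-0.0, 0.712, -0.703, 0.0]
ft_force: [-0.3, -0.1, 0.2]
width: -0.2
the job is handed in; nothing more can be done
None
```

The job is done and handed in at 16.4 s, well inside the 69 s limit.

- **Plate turn:** I turned the plate about the peg with the shut fingers, following the arc. The push stayed around 1 N until the plate met the rest screw's head at about 0.02 rad yaw.
- **Press:** I then built the push up and held it at 9–11 N for about 0.7 s. The fingers also pressed down on the plate with about 5 N during the hold. The largest total reading was about 12 N, under the 15 N limit.
- **Hold-down bar:** I pushed the knob with about 3 N until the bar stopped hard. The force reached about 11 N there, and the tool moved no further when I asked for a little more.

**Final checks:**
- The last top picture shows the plate's edge at the screw head and its notch on the peg.
- The bar's nose lies about 14–15 mm over the plate.
- The bottle, screwdriver and cover are where they started.
- The arm is clear, with force readings near zero.

**Disagreements:** The wrist and top cameras differed by about 3 mm in position, so I relied on force for the contacts. The knob's travel scaled from the pictures was about 26 mm, at the low end of the 26–30 mm expected. I took the hard stop and the nose overlap as proof that the bar is fully home.

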